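# Refill the counter trough with tubes of mints

## Robot

A 6-joint arm with a two-finger parallel gripper is mounted at the origin on the work surface. World frame = base frame: x ahead of the robot, y to its left, z up, the work surface at z = 0. Lengths are in m, angles in rad, forces in N, time in s.
With the tool pointing down it reaches from about 0.275 to 0.725 m from the base axis. Payload 5.6 kg.
Tool frame: the origin (TCP) lies on the centre line of the jaws, within the pads' length; the fingertips stand 19 mm ahead of it and the grasp point (between the pads) is the TCP; z points along the fingers, y is the direction in which the jaws open and shut (so a half turn about z gives the same grasp; the last joint's range is limited). The gripper opens to 85 mm and grips with 20 to 120 N. Pads are 22 mm wide; open, the fingers measure 114 mm over their backs; the gripper's body (76 mm by 85 mm) begins 54 mm behind the grasp point. The pads swing forward as they close: fully open they stand 13 mm farther back than shut.
Start: joints at [1.465, 0.255, 0.108, 0, -1.424, -0.285], TCP at [0.209, 0.509, 0.25] pointing down, gripper open.
Joint ranges: [-2.95, 2.95], [-1.21, 1.97], [-1.09, 1.5], [-2.87, 1.71], [-2.94, -0.07], [-3.05, 3.05]. Speed limits (rad/s): [2.57, 2.57, 3.14, 3.14, 3.14, 3.14].

## Interface

Orientations are given as a rotation vector (axis times angle).
In Python, from workcell import bot gives the robot as it stands. The module is installed in compiled form; this text tells all that it offers. Calls block until the motion is done:
- bot.move_ptp(position, orientation): joint-space move of the TCP to a pose.
- bot.movel(position, ori=None, vel=0.15): straight line of the TCP; ori=None keeps the orientation; vel is the mean speed in m/s.
- bot.move_joints(angles): joint-space move.
- bot.grip(opening, grip_force=None): opening from 0.0 (shut) to 1.0 (fully open); grip_force is the grip in N (None keeps the last); returns when the fingers have stopped.
- bot.hold(seconds).
- bot.inverse_kinematics(position, orientation): joint angles nearest the present ones, or None.
- bot.get_image(name): name is "side" or "top" or "wrist"; returns (picture, depth): 420x560x3 uint8, blue, green, red; 420x560 float32, m along the optical axis (not along the pixel's ray), 0 where there is no reading.
- bot.get_calibration(name): a dict with "camera_matrix" (3x3 intrinsics, pixels), "dist" ([k1, k2, p1, p2, k3] as OpenCV has them; the pictures are not rectified), "R" (3x3) and "t" (3): a world point X has camera coordinates R X + t; the wrist camera has in their place "hand_eye" (4x4, takes a point from camera to tool coordinates, whose origin is the TCP and whose axes are the flange's). Camera axes: x right, y down, z forward; pixel columns grow to the right and rows downward; lengths in m; the calibration is good to about 2 mm. A picture is of the moment at which its call begins: read the wrist's pose just before it. get_calibration takes no time and is no camera call.
A pose or a line that the arm cannot do raises bot.PlanningError and nothing moves.
- bot.sign_off(): hands the job in, once; it reports no verdict.
Readings, each from a call of its own:
- bot.get_t(): time.
- bot.get_q(): joint angles.
- bot.get_qvel(): joint speeds.
- bot.get_tau(): joint torques, N m.
- bot.get_eef_pos(): TCP position.
- bot.get_ee_rot(): TCP orientation.
- bot.get_force(): force on the tool from outside, world axes, zero at the start.
- bot.get_wrist_torque(): the same for the moment, N m.
- bot.get_opening(): opening from 0.0 (shut) to 1.0 (fully open).
Only numpy, scipy, OpenCV 4.12 (cv2) and the standard library are available. Lean on these libraries where they do the work, as an engineer would, in place of code of your own. Each camera call takes 0.05 s, during which the arm holds its last target.

## Task

Refill the V-shaped display trough: pick up the tray by its upright grip, hold it just above the trough and tip all three tubes of mints gently over its low lip into the trough, then set the empty tray down flat on the counter. Finally slide the tubes along the fold until they stand end to end in one row, hard up against the stop plate that closes one end of the trough. Leave everything else on the counter where it is.

Things in the scene. Friction and masses are not known exactly. Their poses are not given: they have to be found in the camera images.
- tray: Loose grey plastic refill tray, 70 (x) x 274 (y) mm, 220 g, holding the tubes in an untidy row. Origin: centre of its underside. Inside 62 x 266 mm, floor 3 mm thick, walls 4 mm. Back (+x) and end walls 30 mm high; the front (-x) is open but for the low lip. A level tray does not let the tubes out. The grip at the back is on the side away from the robot.
- tray_grip (a point): Middle of the top edge of the tray's upright grip plate, which stands behind the back wall: 12 mm thick along the tray's x, 70 mm wide along y, its top 100 mm above the underside. This point lies at x = 37, y = 0, z = 100 mm in the tray's frame. Axes as the tray's.
- tray_lip (a point): Middle of the lip's outer edge at the underside, at x = -35, y = 0, z = 0 mm in the tray's frame; axes as the tray's. It stands 2 mm above the floor: tipped slowly, the tubes first roll forward and line up against it (from 7 degrees); they ride over it somewhere between 10 and 30 degrees, sooner if they roll fast; 42 degrees surely empties the tray.
- tube1: One of three alike tubes of mints: plain cylinder of 34 mm diameter and 80 mm length, pale with a white cap, 70 g, loose. Origin: its middle; its y axis is the cylinder's axis (either way round). All three together need about 1 N to slide along the fold.
- tube2: One of three alike tubes of mints: plain cylinder of 34 mm diameter and 80 mm length, pale with a white cap, 70 g, loose. Origin: its middle; its y axis is the cylinder's axis (either way round). All three together need about 1 N to slide along the fold.
- tube3: One of three alike tubes of mints: plain cylinder of 34 mm diameter and 80 mm length, pale with a white cap, 70 g, loose. Origin: its middle; its y axis is the cylinder's axis (either way round). All three together need about 1 N to slide along the fold.
- trough: V-shaped trough of bare aluminium sheet, fixed, level, open above. Its fold runs along its y axis from -156 to 156 mm. Origin: on the counter, straight below the middle of the fold. The fold is 22 mm above the counter; flanges rise at 45 degrees along x and -x to rims 73 mm above the counter, 51 mm to either side. A tube in the fold has its axis 46 mm above the counter.
- stop: Stop plate that closes one end of the trough (left or right, differs from start to start), aluminium, fixed: 112 mm wide, 76 mm high, 6 mm thick along y. Origin: on the counter, below the middle of the plate, 159 mm along the fold from the trough's origin; the face that the row of tubes must meet is 156 mm from it.
- open_end: Stand under the other end of the trough, fixed; this end is open, nothing stands above the sheet there. Origin: on the counter, 159 mm along the fold from the trough's origin.
- sweet_jar: Bystander: round screw-top jar, 76 mm wide, 105 mm high, standing. Origin: centre of its underside.
- drink_can: Bystander: plain drink can, 66 mm wide, 115 mm high, standing. Origin: centre of its underside.
- calculator: Bystander: desk calculator, 150 x 105 x 20 mm. Origin: centre of its underside.
- stapler: Bystander: stapler, 145 x 34 x 56 mm. Origin: centre of its underside.
- tape_stand: Bystander: tape dispenser, 140 x 55 x 76 mm. Origin: centre of its underside.
- sugar_box: Bystander: carton, 55 x 85 x 115 mm, standing. Origin: centre of its underside.
- coin_dish: Bystander: flat change dish, 125 x 165 x 19 mm. Origin: centre of its underside.
Mind the look-alikes: they are no part of the job. What is shaped like the tube2 but red is not meant.

How it is judged:
By the outcome, as a careful person would: the job done as asked, in the order asked, and still so for the second after the job is handed in, with the robot touching nothing.
It also fails if it takes over 69 s, if anything falls off the work surface, if the arm or the gripper's body presses on something with over 40 N, if the wrist force passes 120 N, or if a joint passes its speed limit or range.

## Working session

There is one attempt and no reset: what is moved stays moved. The work goes in short steps, each a Python script; the robot and the scene stay as the last script left them, time stands still between calls to the robot, and variables do not carry over. Pictures are saved under pics/ and viewed, and the job is handed in when it is done.

```bash
ls; mkdir -p pics
python3 - <<'E'
from workcell import bot
import cv2,numpy as np
print(bot.get_t(),bot.get_q(),bot.get_eef_pos(),bot.get_ee_rot())
for n in ("side","top","wrist"):
    im,d=bot.get_image(n); cv2.imwrite(f"pics/{n}0.png",im); np.savez(f"pics/{n}0.npz",im=im,d=d)
    c=bot.get_calibration(n); print(n,{k:np.round(v,4).tolist() for k,v in c.items()})
E
```

```text
pics
0.0 [ 1.46460418e+00  2.55750554e-01  1.06961963e-01 -4.90211082e-04
 -1.42390344e+00 -2.84573094e-01] [0.20926876 0.5081137  0.24937468] [ 3.07990235e+00 -6.09650969e-01 -4.93054719e-04]
side {'camera_matrix': [[412.1446, 0.0, 270.507], [0.0, 412.1446, 207.6681], [0.0, 0.0, 1.0]], 'dist': [-0.0999, 0.0, 0.0, 0.0, 0.0], 'R': [[0.9662, -0.2576, -0.0066], [-0.1432, -0.5154, -0.8449], [0.2142, 0.8173, -0.5349]], 't': [-0.4648, 0.1818, 0.9841]}
top {'camera_matrix': [[395.7615, 0.0, 279.7054], [0.0, 395.7615, 207.9908], [0.0, 0.0, 1.0]], 'dist': [0.0001, 0.0, 0.0, 0.0, 0.0], 'R': [[0.0242, -0.9992, 0.0317], [-0.983, -0.0295, -0.1811], [0.1819, -0.0268, -0.9829]], 't': [0.0303, 0.5282, 0.9643]}
wrist {'camera_matrix': [[323.6311, 0.0, 279.6603], [0.0, 323.6311, 209.0986], [0.0, 0.0, 1.0]], 'dist': [-0.0559, 0.0, 0.0, 0.0, 0.0], 'hand_eye': [[-0.0011, -0.9457, -0.3251, 0.0835], [1.0, -0.001, -0.0006, 0.0001], [0.0003, -0.3251, 0.9457, -0.123], [0.0, 0.0, 0.0, 1.0]]}
```

View pics/top0.png

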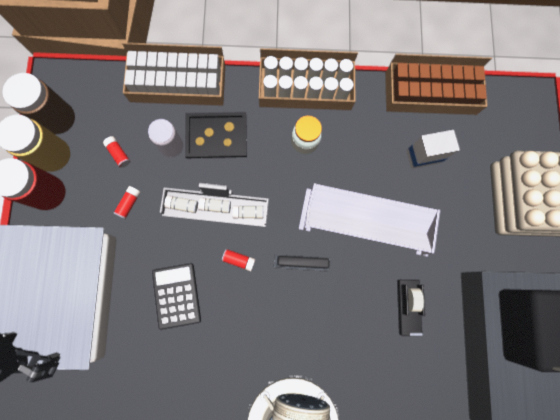

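View pics/side0.png

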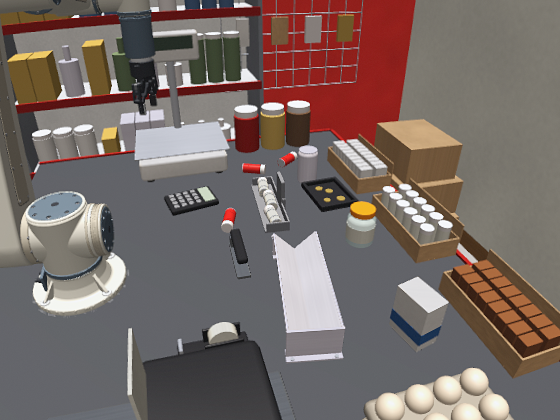

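View pics/wrist0.png

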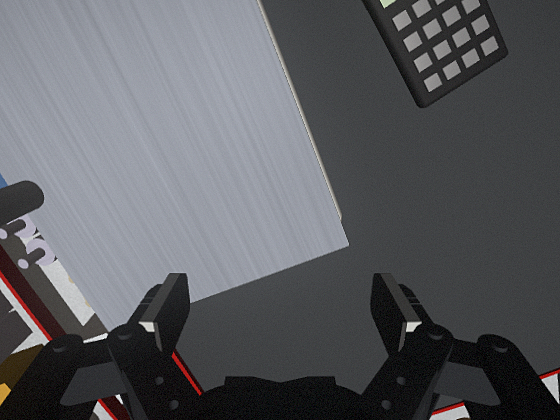

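Run:
```python
import cv2,numpy as np
a=cv2.imread('pics/top0.png');b=cv2.imread('pics/side0.png')
cv2.imwrite('pics/c1.png',cv2.resize(a[170:260,150:450],None,fx=2.6,fy=2.6,interpolation=cv2.INTER_CUBIC))
cv2.imwrite('pics/c2.png',cv2.resize(b[160:370,210:360],None,fx=2.8,fy=2.8,interpolation=cv2.INTER_CUBIC))
```

```text
(no output)
```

View pics/c1.png

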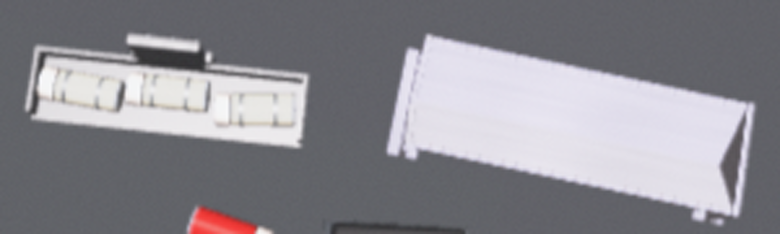

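View pics/c2.png

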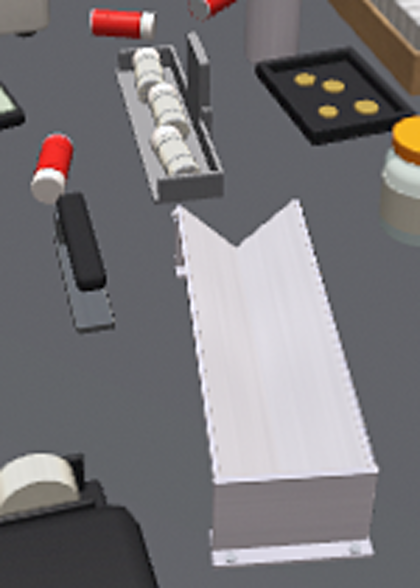

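```bash
cat > h.py <<'E'
import cv2,numpy as np
from scipy.spatial.transform import Rotation as Rn
def cloud(d,c,R=None,t=None):
    h,w=d.shape; v,u=np.mgrid[:h,:w]
    p=cv2.undistortPoints(np.stack([u,v],-1).reshape(-1,1,2).astype(float),np.array(c['camera_matrix']),np.array(c['dist'])).reshape(h,w,2)
    P=np.dstack([p[...,0]*d,p[...,1]*d,d]).astype(float)
    R=np.array(c['R']) if R is None else R; t=np.array(c['t']) if t is None else t
    X=(P-t)@R
    X[d<=0]=np.nan
    return X
E
python3 - <<'E'
from h import *
from workcell import bot
for n,boxes in (("top",{"tray":(165,150,240,280),"trough":(170,295,265,450)}),("side",{"tray":(165,245,240,300),"trough":(225,265,365,350)})):
    z=np.load(f"pics/{n}0.npz");X=cloud(z['d'],bot.get_calibration(n)); 
    if n=="top": print("counter z",np.nanmedian(X[330:360,230:250,2]))
    for k,(r0,c0,r1,c1) in boxes.items():
        P=X[r0:r1,c0:c1].reshape(-1,3);P=P[np.isfinite(P[:,0])]
        print(n,k,"zhist",np.histogram(P[:,2],bins=np.arange(-.005,.12,.01))[0])
        if k=="trough":
            q=P[(P[:,2]>.066)&(P[:,2]<.085)]
            r=cv2.minAreaRect((q[:,:2]*1000).astype(np.float32)); print(r)
        else:
            q=P[(P[:,2]>.088)]; 
            r=cv2.minAreaRect((q[:,:2]*1000).astype(np.float32)); print("grip",r,len(q),q.mean(0),q[:,2].max())
            q=P[(P[:,2]>.023)&(P[:,2]<.085)]; print("walls",cv2.minAreaRect((q[:,:2]*1000).astype(np.float32)))
            q=P[(P[:,2]>.025)&(P[:,2]<.033)]; print("z25-33",cv2.minAreaRect((q[:,:2]*1000).astype(np.float32)))
E
```

```text
counter z 0.0001528785491894827
top tray zhist [7519  303  196  976  414   29   20   23   29   25  139    0]
grip ((569.0653686523438, 212.35592651367188), (69.37665557861328, 13.000252723693848), 85.66950988769531) 158 [0.56771698 0.21287571 0.09802483] 0.10328628499953244
walls ((537.7322387695312, 215.1126251220703), (274.6676330566406, 73.75415802001953), 85.61027526855469)
z25-33 ((536.9158935546875, 215.1128387451172), (274.62078857421875, 70.22159576416016), 86.02240753173828)
top trough zhist [8525  152  310  931  986 1137 1225 1180  176    0    0    0]
((506.3378601074219, -187.5789031982422), (324.0446472167969, 111.31148529052734), 79.39055633544922)
side tray zhist [2568  292  271  536  217   34   39   49   28   22   50    0]
grip ((567.1954345703125, 208.10427856445312), (66.17401885986328, 12.257368087768555), 84.75498962402344) 66 [0.56635963 0.20352929 0.0976402 ] 0.10288285691212533
walls ((576.5194702148438, 194.9047393798828), (505.6332702636719, 169.51124572753906), 86.48307800292969)
z25-33 ((582.10400390625, 259.9763488769531), (377.35565185546875, 167.24984741210938), 87.27465057373047)
side trough zhist [5477  346  478  950 1002 1055 1097 1318  132    0    0    0]
((505.3209533691406, -190.1107940673828), (322.8275146484375, 111.56766510009766), 79.58769226074219)
```

```bash
cat >> h.py <<'E'
def Rtool(yaw,tilt=0.0):
    """tray-frame yaw; tool z down, tool y = -tray x, tool x = -tray y; tilt tips the front(-x) down"""
    c,s=np.cos(yaw),np.sin(yaw)
    ex=np.array([c,s,0]);ey=np.array([-s,c,0])
    M=np.column_stack([-ey,-ex,[0,0,-1.]])
    return Rn.from_rotvec(-tilt*ey)*Rn.from_matrix(M)
E
python3 - <<'E'
from h import *
from workcell import bot
z=np.load("pics/top0.npz");X=cloud(z['d'],bot.get_calibration("top"))
for n,(u,v) in dict(jar=(308,127),can=(162,130),box=(440,145)).items():
    P=X[v-14:v+14,u-16:u+16].reshape(-1,3);q=P[P[:,2]>.09];print(n,q.min(0),q.max(0))
yaw=np.deg2rad(-4.3)
bot.move_ptp([.569,.2125,.20],Rtool(yaw).as_rotvec())
print(bot.get_t(),bot.get_q())
p=bot.get_eef_pos();r=Rn.from_rotvec(bot.get_ee_rot()).as_matrix()
im,d=bot.get_image("wrist");cv2.imwrite("pics/w1.png",im);np.savez("pics/w1.npz",im=im,d=d,p=p,r=r)
c=bot.get_calibration("wrist");H=np.array(c['hand_eye'])
Rwc=r@H[:3,:3];twc=r@H[:3,3]+p
X=cloud(d,c,Rwc.T,-Rwc.T@twc);np.save("pics/X1.npy",X)
ok=(X[...,0]>.45)&(X[...,0]<.62)&(X[...,1]>.05)&(X[...,1]<.4)
for lo,hi in ((.09,.11),(.027,.032),(.002,.008)):
    q=X[ok&(X[...,2]>lo)&(X[...,2]<hi)];print(lo,len(q),q.mean(0),cv2.minAreaRect((q[:,:2]*1000).astype(np.float32)))
for tilt in (0,10,20,30,42):
    ty=np.deg2rad(-10.5);R=Rtool(ty,np.deg2rad(tilt))
    th=np.deg2rad(tilt);ex=np.array([np.cos(ty),np.sin(ty),0]);l=np.array([.526,-.19,.08])
    g=l+ex*(.072*np.cos(th)-.085*np.sin(th))+[0,0,.072*np.sin(th)+.085*np.cos(th)]
    print(tilt,g,bot.inverse_kinematics(g,R.as_rotvec()))
E
```

```text
jar [ 0.6916448  -0.05047359  0.09172137] [0.75816008 0.01289028 0.10991479]
can [0.66897454 0.31154301 0.090067  ] [0.72987093 0.37404317 0.11900718]
box [ 0.65898623 -0.39473422  0.09002475] [ 0.72512898 -0.30827784  0.12052413]
1.8583 [ 6.16006886e-01  3.86167512e-01  1.66829961e-01 -1.81371451e-04
 -1.35095080e+00 -6.89316178e-01]
0.09 1420 [0.56833249 0.21007358 0.09894328] ((568.3931884765625, 212.82933044433594), (70.32905578613281, 11.560688018798828), 85.41580963134766)
0.027 3650 [0.53769174 0.19094822 0.02961832] ((537.9623413085938, 215.05670166015625), (274.4075927734375, 73.6396713256836), 85.5312271118164)
0.002 6038 [0.52724176 0.19717347 0.0030913 ] ((549.4976806640625, 202.83370971679688), (294.4117431640625, 126.17970275878906), 84.93831634521484)
0 [ 0.59679435 -0.20312096  0.165     ] [-0.0806196   0.44816717  0.17176409  0.         -1.29439325 -0.10263997]
10 [ 0.58120589 -0.20023181  0.17621133] [-0.06625441  0.30276537 -0.03947057  0.02330111 -1.0553134  -0.12673138]
20 [ 0.56394003 -0.19703177  0.18449932] [-0.0476501   0.16701483 -0.25396435  0.06420744 -0.80473576 -0.17206929]
30 [ 0.54552137 -0.19361807  0.18961216] [-0.02594122  0.04390312 -0.48533229  0.15595077 -0.52862741 -0.27146321]
42 [ 0.52268675 -0.18938593  0.19134471] None
```

View pics/w1.png

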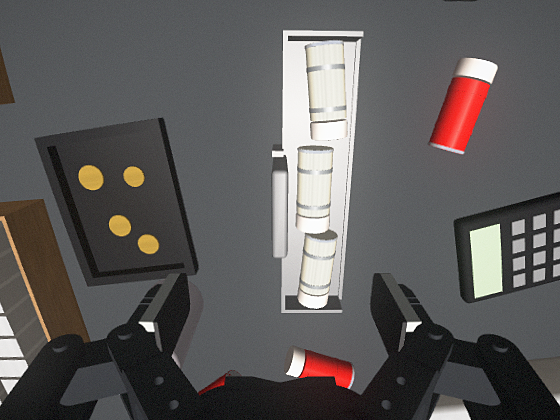

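Run:
```python
from h import *
from workcell import bot
X=np.load("pics/X1.npy");im=cv2.imread("pics/w1.png");g=cv2.cvtColor(im,cv2.COLOR_BGR2GRAY)
ey=np.deg2rad(-4.5);e=np.array([np.cos(ey),np.sin(ey)]);c=np.array([.5684,.2128])-.037*e
for row in (60,150,250): 
    x=X[row,270:380];l=(x[:,:2]-c)@e
    print(row,[(270+i,round(l[i]*1000),round(x[i,2]*1000),int(g[row,270+i])) for i in list(range(0,30,3))+list(range(55,108,3))])
def lipg(tilt,yaw,l,depth=.085):
    th=np.deg2rad(tilt);ex=np.array([np.cos(yaw),np.sin(yaw),0])
    return np.array(l)+ex*(.072*np.cos(th)-depth*np.sin(th))+[0,0,.072*np.sin(th)+depth*np.cos(th)]
for yd in (-10.5,):
  ty=np.deg2rad(yd)
  for xo in (.0,.02,.03):
   for zz in (.07,.08,.1,.13):
    out=[]
    for t in (30,34,38,40,42,44,46):
     l=np.array([.506,-.186,zz])+xo*np.array([np.cos(ty),np.sin(ty),0])
     q=bot.inverse_kinematics(lipg(t,ty,l),Rtool(ty,np.deg2rad(t)).as_rotvec())
     out.append(None if q is None else np.round(q[[2,3,4]],2).tolist())
    print(yd,xo,zz,out)
```

```text
60 [(270, 47, -1, 102), (273, 44, -1, 99), (276, 41, -1, 103), (279, 38, -1, 104), (282, 35, -1, 110), (285, 33, 30, 239), (288, 30, 2, 238), (291, 27, 4, 237), (294, 24, 2, 237), (297, 22, 3, 239), (325, 0, 35, 235), (328, -2, 35, 235), (331, -5, 35, 239), (334, -7, 35, 234), (337, -10, 34, 236), (340, -13, 30, 233), (343, -16, 27, 199), (346, -23, 3, 232), (349, -26, 3, 229), (352, -29, 3, 231), (355, -31, 4, 182), (358, -34, 3, 237), (361, -37, 0, 96), (364, -41, -1, 100), (367, -43, -2, 99), (370, -46, -1, 98), (373, -49, -1, 97), (376, -52, 0, 99)]
150 [(270, 47, -1, 101), (273, 43, 37, 127), (276, 40, 38, 100), (279, 38, 37, 97), (282, 35, 38, 89), (285, 32, 30, 243), (288, 29, 2, 241), (291, 26, 4, 242), (294, 23, 2, 242), (297, 21, 20, 222), (325, -3, 34, 185), (328, -6, 33, 184), (331, -9, 29, 192), (334, -16, 3, 247), (337, -19, 3, 238), (340, -22, 3, 236), (343, -25, 3, 235), (346, -28, 3, 234), (349, -31, 5, 155), (352, -34, 5, 240), (355, -38, -1, 104), (358, -41, 0, 107), (361, -44, 0, 111), (364, -48, -3, 103), (367, -50, 1, 102), (370, -53, 0, 103), (373, -56, 0, 100)
[... 1483 characters left out ...]
4], None, None]
-10.5 0.02 0.13 [[-0.38, 0.13, -0.67], [-0.48, 0.18, -0.56], [-0.59, 0.26, -0.43], [-0.64, 0.32, -0.37], [-0.71, 0.4, -0.29], [-0.79, 0.52, -0.2], [-0.88, 0.77, -0.07]]
-10.5 0.03 0.07 [[-0.48, 0.16, -0.5], [-0.59, 0.25, -0.37], [-0.74, 0.44, -0.2], None, None, None, None]
-10.5 0.03 0.08 [[-0.46, 0.15, -0.53], [-0.57, 0.23, -0.4], [-0.7, 0.38, -0.25], [-0.79, 0.56, -0.14], None, None, None]
-10.5 0.03 0.1 [[-0.42, 0.14, -0.59], [-0.53, 0.2, -0.47], [-0.64, 0.31, -0.33], [-0.71, 0.41, -0.25], [-0.8, 0.59, -0.14], None, None]
-10.5 0.03 0.13 [[-0.36, 0.12, -0.67], [-0.46, 0.17, -0.56], [-0.56, 0.25, -0.43], [-0.62, 0.31, -0.36], [-0.69, 0.39, -0.29], [-0.77, 0.52, -0.2], None]
```

```bash
cat >> h.py <<'E'
YT=np.deg2rad(-4.5); GT=np.array([.5684,.2128,0]); YG=np.deg2rad(-10.45); TR=np.array([.5062,-.1862,0]); DEP=.082
def tcp_from_lip(l,yaw,tilt):
    ex=np.array([np.cos(yaw),np.sin(yaw),0])
    return np.array(l)+ex*(.072*np.cos(tilt)-DEP*np.sin(tilt))+np.array([0,0,.072*np.sin(tilt)+DEP*np.cos(tilt)])
def tr(x,y,z):
    c,s=np.cos(YG),np.sin(YG); return TR+np.array([c*x-s*y,s*x+c*y,z])
def snap(bot,n,f):
    im,d=bot.get_image(n);cv2.imwrite(f"pics/{f}.png",im);np.savez(f"pics/{f}.npz",im=im,d=d,p=bot.get_eef_pos(),r=Rn.from_rotvec(bot.get_ee_rot()).as_matrix())
E
python3 - <<'E'
from h import *
from workcell import bot
g=GT+[0,0,DEP]
bot.movel(g,Rtool(YT).as_rotvec(),vel=.1)
f0=bot.get_force()
bot.grip(0.0,80)
print(bot.get_t(),bot.get_opening(),bot.get_force()-f0,bot.get_eef_pos()-g)
bot.movel(g+[0,0,.02],vel=.04)
e=np.deg2rad(-3)
bot.movel(g+[0,0,.10],Rtool(YT,e).as_rotvec(),vel=.1)
print(bot.get_t(),bot.get_force()-f0,bot.get_opening())
snap(bot,"side","s2");snap(bot,"wrist","w2")
E
```

```text
3.9083 0.13048526687097017 [ 0.46760075 -0.07086673 -1.2984355 ] [2.78869831e-04 4.80124213e-05 1.20970555e-04]
5.5083 [-1.05720889 -1.09933388 -5.0622291 ] 0.1309049790704486
```

View pics/s2.png

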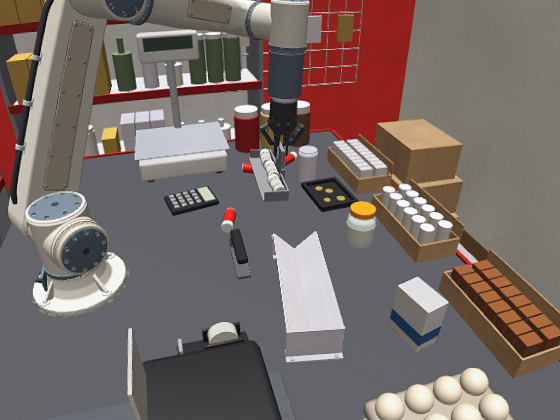

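View pics/w2.png

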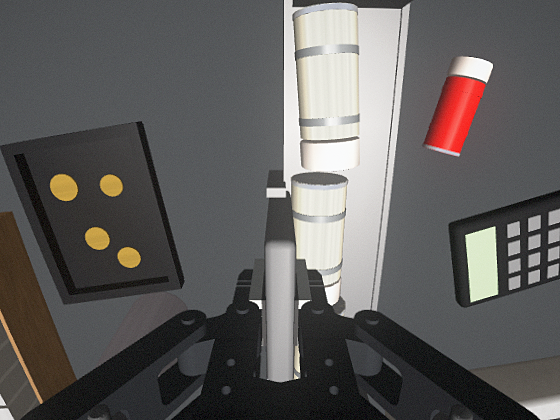

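```bash
python3 - <<'E'
from h import *
from workcell import bot
e=np.deg2rad(-3)
bot.movel(tcp_from_lip(tr(.022,-.008,.12),YG,e),Rtool(YG,e).as_rotvec(),vel=.12)
bot.movel(tcp_from_lip(tr(.022,-.008,.082),YG,0),Rtool(YG,0).as_rotvec(),vel=.08)
def tip(t,z,v=.012):
    a=np.deg2rad(t);bot.movel(tcp_from_lip(tr(.022,-.008,z),YG,a),Rtool(YG,a).as_rotvec(),vel=v)
for t in (4,8): tip(t,.081,.018)
bot.hold(.8)
print(bot.get_t(),bot.get_q())
snap(bot,"side","s3");snap(bot,"wrist","w3");snap(bot,"top","t3")
E
python3 - <<'E'
import cv2,numpy as np
a=cv2.imread('pics/s3.png');b=cv2.imread('pics/w3.png')
cv2.imwrite('pics/c3.png',np.hstack([cv2.resize(a[180:380,220:420],(500,500)),cv2.resize(b,(300,225)).repeat(1,0) if 0 else cv2.copyMakeBorder(cv2.resize(b,(300,225)),0,275,0,0,cv2.BORDER_CONSTANT)]))
E
```

```text
11.8083 [-0.0840009   0.33895573  0.0099691   0.01528779 -1.10283142 -0.10437861]
```

View pics/c3.png

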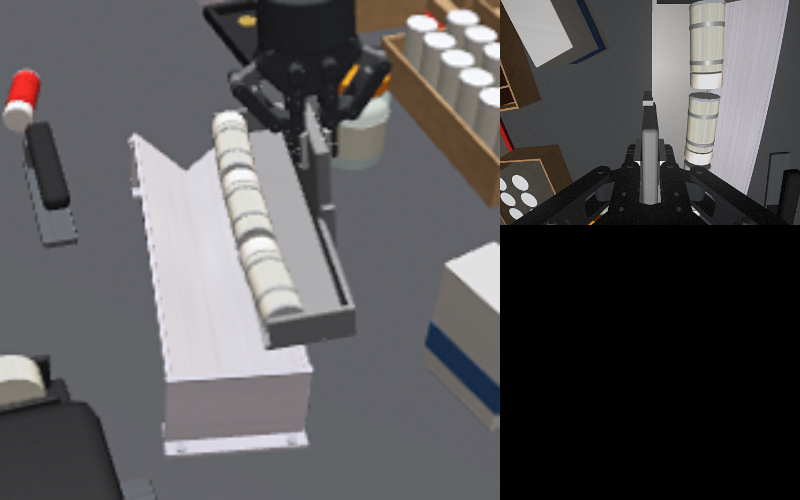

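The tubes have lined up against the lip (side crop ~(250,230)), and the lip is over the far flange, parallel to the fold. I'll go on tipping slowly.

Run:
```python
from h import *
from workcell import bot
def tip(t,z,v=.014):
    a=np.deg2rad(t);bot.movel(tcp_from_lip(tr(.022,-.008,z),YG,a),Rtool(YG,a).as_rotvec(),vel=v)
for t,z in ((10,.078),(12,.074),(14,.072),(16,.071),(18,.07),(20,.07),(22,.07),(24,.07),(26,.07),(28,.07),(30,.07)):
    tip(t,z); print(t,round(bot.get_t(),2),np.round(bot.get_force(),2),np.round(bot.get_wrist_torque(),2))
bot.hold(.3)
snap(bot,"side","s4");snap(bot,"wrist","w4");snap(bot,"top","t4")
a=cv2.imread('pics/s4.png');b=cv2.imread('pics/t4.png')
cv2.imwrite('pics/c4.png',np.hstack([cv2.resize(a[200:370,250:420],(400,400)),cv2.resize(b[150:310,290:450],(400,400))]))
```

```text
10 12.35 [ 0.2  -0.2  -4.66] [0.07 0.61 0.  ]
12 12.78 [-0.21 -0.82 -3.79] [ 0.16  0.76 -0.04]
14 13.17 [ 0.43  0.54 -3.28] [0.2  0.87 0.  ]
16 13.57 [ 1.53  0.12 -3.89] [0.15 1.09 0.04]
18 13.97 [-0.57 -0.51 -3.3 ] [ 0.15  1.21 -0.01]
20 14.39 [-0.06 -0.11 -2.75] [ 0.21  1.34 -0.03]
22 14.82 [ 0.46 -0.44 -3.35] [ 0.22  1.44 -0.02]
24 15.24 [-0.28  0.07 -3.65] [0.24 1.59 0.04]
26 15.67 [-0.21 -0.51 -1.78] [ 0.27  1.65 -0.02]
28 16.09 [ 0.43  0.66 -3.52] [0.33 1.75 0.05]
30 16.52 [-0.22  0.16 -1.85] [ 0.35  1.84 -0.03]
```

View pics/c4.png

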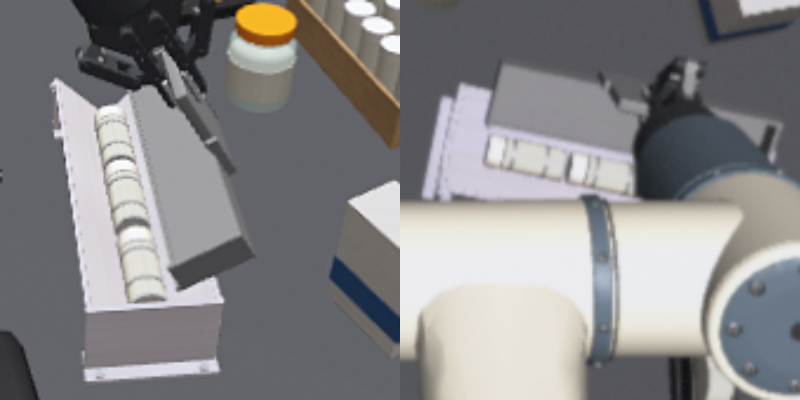

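View pics/w4.png

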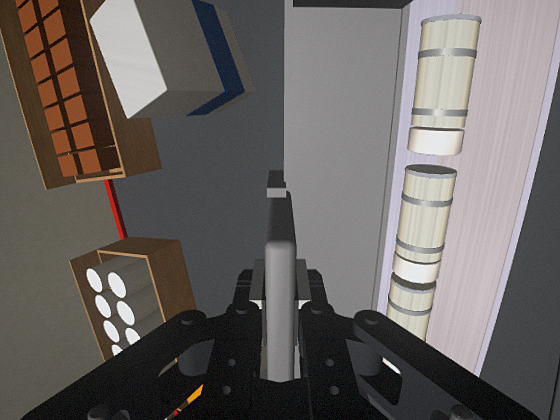

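Run:
```python
from h import *
from workcell import bot
p=bot.get_eef_pos()
bot.movel(tcp_from_lip(tr(.026,-.008,.13),YG,np.deg2rad(22)),Rtool(YG,np.deg2rad(22)).as_rotvec(),vel=.12)
bot.movel(GT+[0,0,DEP+.10],Rtool(YT).as_rotvec(),vel=.18)
bot.movel(GT+[0,0,DEP+.012],vel=.09)
f0=bot.get_force()
snap(bot,"side","s5")
z=.012
while z>-.003:
    z-=.002
    bot.movel(GT+[0,0,DEP+z],vel=.02)
    f=bot.get_force()-f0
    if f[2]>2.5: break
print(z,f,bot.get_wrist_torque(),bot.get_t())
bot.grip(0.7)
bot.movel(GT+[0,0,DEP+.11],vel=.15)
print(bot.get_t(),bot.get_opening())
snap(bot,"wrist","w5")
```

```text
-0.002 [-3.58783215  0.65092305 10.64801407] [-0.19067943  1.60192872  0.01354836] 23.025
24.45 0.7036588345473846
```

View pics/w5.png

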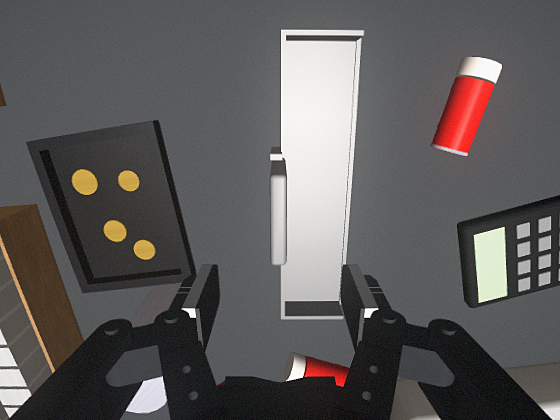

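View pics/s5.png

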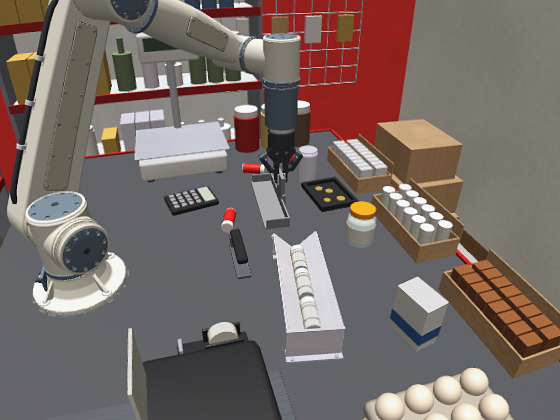

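```bash
cat >> h.py <<'E'
def tubes(X):
    c,s=np.cos(YG),np.sin(YG);D=X[...,:2]-TR[:2];x=D[...,0]*c+D[...,1]*s;y=-D[...,0]*s+D[...,1]*c;z=X[...,2]
    # above the flange by >10 mm near fold
    m=(np.abs(x)<.02)&(np.abs(y)<.154)&(z>.022+np.abs(x)+.018)&(z<.075)
    h=np.histogram(y[m],bins=np.arange(-.156,.157,.003))[0]
    return x[m],y[m],z[m],h
E
python3 - <<'E'
from h import *
from workcell import bot
c=bot.get_calibration("side");X=cloud(np.load("pics/s5.npz")['d'],c)
x,y,z,h=tubes(X);print(len(y),y.min(),y.max(),np.percentile(z,98),x.mean());print(h)
b=X[225:365,265:350].reshape(-1,3);cc,s=np.cos(YG),np.sin(YG);D=b[:,:2]-TR[:2];yy=-D[:,0]*s+D[:,1]*cc;xx=D[:,0]*cc+D[:,1]*s
m=(b[:,2]>.06);print("trough y ext",np.nanpercentile(yy[m],[0.5,99.5]),"x",np.nanpercentile(xx[m],[.5,99.5]))
m=(b[:,2]>.04)&(b[:,2]<.06);print("mid x", np.nanpercentile(xx[m],[.5,99.5]))
R=Rtool(YG-np.pi/2)
for a in (-np.pi/2,np.pi/2):
  for yv in (.14,.085): print(a,bot.inverse_kinematics(tr(0,yv,.062),Rtool(YG+a).as_rotvec()))
E
```

```text
1075 -0.1410635096719383 0.11844984167772915 0.06407003937158749 -0.0008244398364851313
[ 0  0  0  0  1 40 19 15 16 17 19 17 21 15 14 17 15 18 15 16 16 15 13 12
 15 10 15 14 18 10 19  9  2  0  0 12 42 12 11 16  6 17 16  7 14 12 14 12
 11 12 12 14  7 14 11 11  9 11 16 11 11 12  4  0 18 18  8  9 13 11  9  9
 11  8 11 11  6 13  8 10 14  8  9  6  8  7 10 14  9  9  5  3  0  0  0  0
  0  0  0  0  0  0  0  0]
trough y ext [-0.16517757  0.15359883] x [-0.05502053  0.05494217]
mid x [-0.05361886  0.14836362]
-1.5707963267948966 [ 2.02413902e-01  3.59372203e-01 -2.53465366e-01 -4.44089210e-16
 -9.57958758e-01 -1.95559714e+00]
-1.5707963267948966 [ 1.00448093e-01  3.55660385e-01 -2.59241626e-01 -4.44089210e-16
 -9.55894315e-01 -1.85363133e+00]
1.5707963267948966 [ 0.2024139   0.3593722  -0.25346537  0.         -0.95795876  1.18599552]
1.5707963267948966 [ 0.10044809  0.35566039 -0.25924163  0.         -0.95589432  1.28796133]
```

```bash
python3 - <<'E'
from h import *
from workcell import bot
R=Rtool(YG-np.pi/2).as_rotvec();ey=np.array([-np.sin(YG),np.cos(YG),0])
bot.move_ptp(tr(0,.150,.19),R)
bot.grip(0.0)
bot.movel(tr(0,.150,.063),vel=.12)
bot.hold(.1)
snap(bot,"side","s6");snap(bot,"wrist","w6")
def F():
    s=[]
    for _ in range(4): bot.hold(.02); s.append(bot.get_force())
    return np.mean(s,0)
f0=F();print(bot.get_t(),f0)
bot.movel(tr(0,.112,.063),vel=.04);print(F()-f0)
y=.112
while y>.090:
    y-=.001
    bot.movel(tr(0,y,.063),vel=.02); f=F()-f0
    if y<.1045 or abs(f@ey)>1.5: print(round(y,4),np.round(f,2),round(f@ey,2))
    if abs(f@ey)>4: break
print(bot.get_t(),bot.get_eef_pos()-tr(0,y,.063))
snap(bot,"side","s7")
E
python3 - <<'E'
import cv2,numpy as np
o=[cv2.resize(cv2.imread(f'pics/{n}.png')[200:370,240:410],(400,400)) for n in('s6','s7')]
cv2.imwrite('pics/c7.png',np.hstack(o))
E
```

```text
27.7333 [ 0.01199009 -0.29073495  0.06092118]
[-0.36727615  0.68374896 -0.15291204]
0.104 [-0.25  0.41  0.26] 0.36
0.103 [0.02 0.59 0.04] 0.58
0.102 [0.16 0.61 0.16] 0.63
0.101 [0.39 1.11 0.04] 1.16
0.1 [ 0.34  0.62 -0.07] 0.67
0.099 [ 0.14  0.51 -0.71] 0.53
0.098 [0.18 0.5  0.12] 0.53
0.097 [0.05 0.08 0.01] 0.08
0.096 [ 0.43  1.79 -0.17] 1.84
0.095 [0.17 5.75 0.69] 5.68
34.2833 [2.31393690e-04 9.12105658e-04 1.53120374e-05]
```

View pics/c7.png

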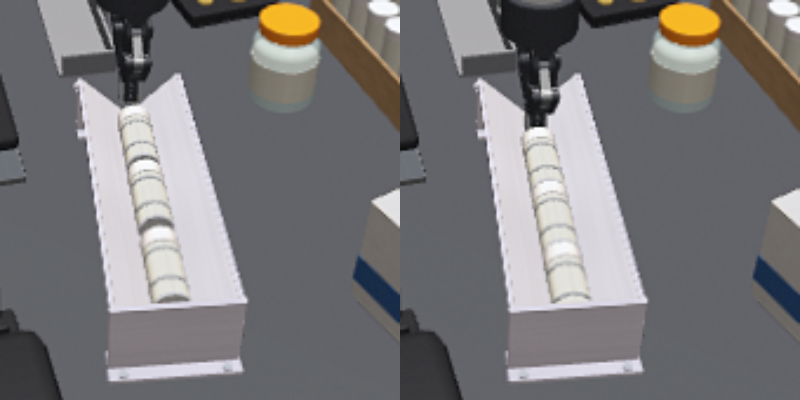

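The row closed up, and the force rose from about 0.5 N to 5.7 N within 2 mm, as it would against a hard stop. I'll back off and check from above.

Run:
```python
from h import *
from workcell import bot
bot.movel(tr(0,.112,.063),vel=.05)
bot.movel(tr(0,.112,.22),vel=.15)
snap(bot,"side","s8")
bot.move_ptp(tr(-.06,.02,.30),Rtool(YG-np.pi/2).as_rotvec());bot.hold(.2)
p=bot.get_eef_pos();r=Rn.from_rotvec(bot.get_ee_rot()).as_matrix()
im,d=bot.get_image("wrist");cv2.imwrite("pics/w8.png",im)
c=bot.get_calibration("wrist");H=np.array(c['hand_eye']);Rw=r@H[:3,:3];tw=r@H[:3,3]+p
X=cloud(d,c,Rw.T,-Rw.T@tw)
for X in (X,cloud(np.load("pics/s8.npz")['d'],bot.get_calibration("side"))):
    x,y,z,h=tubes(X);print(len(y),y.min(),y.max(),np.percentile(z,98),x.mean());print(h)
print(bot.get_t())
```

```text
4134 -0.15399343245925992 0.082248882772843 0.0632455319212568 -0.0021923277933471774
[18 47 45 53 49 46 58 43 53 48 49 54 50 51 45 51 45 47 57 49 54 40 55 51
 50 58 56 50 56 53 55 44 57 55 57 49 59 47 57 49 56 50 56 51 60 46 61 43
 58 52 64 46 65 44 65 44 63 42 66 44 66 43 63 45 61 48 61 48 60 48 61 49
 62 36 65 48 62 49 58 15  0  0  0  0  0  0  0  0  0  0  0  0  0  0  0  0
  0  0  0  0  0  0  0  0]
982 -0.14789464821505333 0.08190355740159261 0.06376041706733268 -0.0009355498903724483
[ 0  0  1  9 14 16 16 20 18 15 15 18 17 18 18 13 17 17 13 16 17 12 14 11
 18 13 12 15 12 14 18 12 13 11 15 15 11 12 14 14 14 10 15 10 16  9  9 16
 17 10  8 13 14  7 14  9 14 11 13 10 11  9 11  9 14 10  9 14  5 16 10  9
 12  5 11 13  9  8 12  2  0  0  0  0  0  0  0  0  0  0  0  0  0  0  0  0
  0  0  0  0  0  0  0  0]
36.925
```

View pics/w8.png

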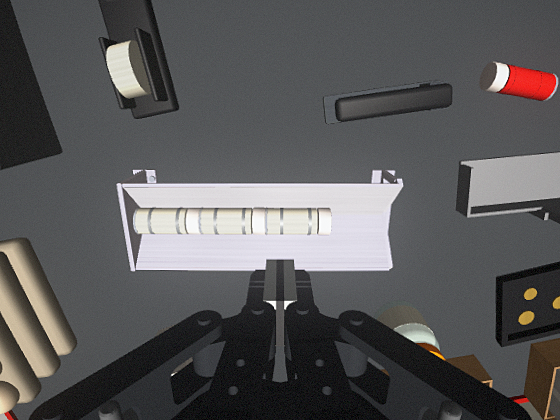

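View pics/s8.png

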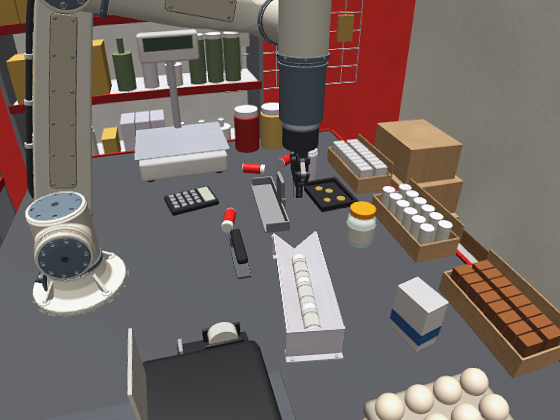

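Run:
```python
from h import *
from workcell import bot
z=np.load("pics/w5.npz");c=bot.get_calibration("wrist");H=np.array(c['hand_eye']);r,p=z['r'],z['p'];Rw=r@H[:3,:3];tw=r@H[:3,3]+p
X=cloud(z['d'],c,Rw.T,-Rw.T@tw)
D=X[...,:2]-(GT[:2]-.037*np.array([np.cos(YT),np.sin(YT)]));x=D[...,0]*np.cos(YT)+D[...,1]*np.sin(YT);y=-D[...,0]*np.sin(YT)+D[...,1]*np.cos(YT)
for a,b in((-.024,-.01),(.005,.02)):
  for e,f in((-.12,-.08),(-.02,.02),(.08,.11)):
    m=(x>a)&(x<b)&(y>e)&(y<f);print(a,e,np.nanmedian(X[m][:,2]))
bot.sign_off();print(bot.get_t())
```

```text
-0.024 -0.12 0.0022197329634722346
-0.024 -0.02 0.2378586674298493
-0.024 0.08 0.0022785216889512714
0.005 -0.12 0.0021437985099486525
0.005 -0.02 0.24508515296898925
0.005 0.08 0.0022363960813518292
the job is handed in; nothing more can be done
the job is handed in; nothing more can be done
```

I refilled the trough and handed the job in at about 37 s of the 69 s allowed. I gripped the tray by its upright plate and tipped it slowly over the trough to 30°, so all three tubes rolled into the fold. I then set the empty tray back on its original spot and pushed the row against the stop plate with the closed fingers.

**Last checks:**
- **Row:** the tubes form one unbroken row, seen from both the wrist and side cameras. Its free end is at +82 mm along the fold, where 84 mm was expected, within the 2 mm calibration error.
- **Stop contact:** the push force jumped from about 0.5 N to 5.7 N at the end, which fits hard contact with the stop. In the side view the stop plate hides the last few millimetres of the row.
- **Tray:** it is empty and flat. The floor measured 2.1–2.3 mm in four places, level to 0.2 mm, against the 3 mm given. Two other sample points fell on the gripper in the picture and told nothing. Setting it down pressed it with about 11 N.
- **Other objects:** the jar, box, stapler and red tubes look unmoved in the pictures. I compared these by eye only and did not measure them again.

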